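# Clear a tub lid off the prep table into the wash crate

### The arm

A 6-joint arm with a two-finger parallel gripper is mounted at the origin on the work surface. World frame = base frame: x ahead of the robot, y to its left, z up, the work surface at z = 0. Lengths are in m, angles in rad, forces in N, time in s.
With the tool pointing down it reaches from about 0.35 to 0.875 m from the base axis. Payload 4.2 kg.
Tool frame: the origin (TCP) lies on the centre line of the jaws, within the pads' length; the fingertips stand 22 mm ahead of it and the grasp point (between the pads) lies 3 mm ahead of it; z points along the fingers, y is the line along which they close (so a half turn about z gives the same grasp; the last joint's range is limited). The gripper opens to 87 mm and grips with 3 to 60 N. Pads are 19 mm wide; open, the fingers measure 117 mm over their backs; the gripper's body (75 mm by 190 mm) begins 51 mm behind the grasp point.
Start: joints at [-0.964, 0.385, 0.008, 0, -1.194, -0.259], TCP at [0.213, -0.588, 0.245] pointing down, gripper open.
Joint ranges: [-3.14, 3.14], [-1.21, 2.06], [-1.07, 1.41], [-3.16, 2.05], [-2.99, -0.16], [-3.1, 3.1]. Speed limits (rad/s): [2.79, 2.79, 3.14, 3.14, 3.14, 3.14].

### API

Orientations are given as a 3x3 rotation matrix whose columns are the frame's x, y, z axes.
In Python, from station import monitor, vision, job gives the robot as it stands. The module is installed in compiled form; this text tells all that it offers.
- The arm moves only by the tool carry_out, never from a script. Its argument "increments" is a list of rows, each a list of 3 entries, a list of its own where there are three numbers: the shift along the tool's x, y, z in cm, then the turn about the tool's z in degrees, then the opening in per cent of the stroke, from 0 (shut) to 100 (fully open). In form: [[[dx, dy, dz], twist, jaw], ...]. A call has 1 to 12 rows; each row shifts and turns the commanded pose from where the row before left it, along the tool's axes as they then stand; what a row does not reach is not made up. A row lasts 1/8 s, in which the tool goes at most 62.5 mm and 10.7 degrees, less where a joint would pass 70% of its speed; a pose out of reach is approached as far as the arm can. A call with a gripper value outside its range is refused whole. The fingers move at their own pace and stop on an object; the grip force is fixed at half the most. Time passes only in rows, so rows that do not move let the fingers close. It gives the time, the measured TCP pose, the force, the opening and the grip force at its end, in the units of the state.
- monitor.read_state(): the state, without advancing time (a new reading comes with each control period).
- vision.camera(name): name is "side" or "top" or "wrist"; returns the picture (420x560x3 uint8, blue, green, red); there is no depth.
- vision.camera_info(name): a dict with "K" (3x3 intrinsics, pixels), "extrinsics" (4x4, takes a point from camera to world coordinates). Camera axes: x right, y down, z forward; pixel columns grow to the right and rows downward; lengths in m; the calibration is good to about 2 mm. The wrist camera is an equidistant fisheye: a pixel r from the principal point sees the ray r / f radians off the axis. A picture is of the moment at which its call begins: read the wrist's pose just before it. camera_info takes no time and is no camera call; for the wrist camera it gives the pose at the moment of the call.
- job.sign_off(): hands the job in; it is judged then, once.
The state is a dict: "t": time; "q": joint angles; "dq": joint speeds; "effort": joint torques, N m; "eef_pos": TCP position; "orientation": TCP orientation; "ft_force": force on the tool from outside, world axes, zero at the start; "wrist_torque": the same for the moment, N m; "opening": finger opening in m; "grasp_force": force on a finger pad.
Only numpy, scipy, OpenCV 4.12 (cv2) and the standard library are available. Lean on these libraries where they do the work, as an engineer would, in place of code of your own. Each camera call takes 0.05 s, during which the arm holds its last target. There are 200 camera calls.

### The job

Push the yellow edge guard outward, away from the robot, until it tips over its balance point and falls fully down. Then push the red tub lid across the table and off the edge there, so that it drops into the blue wash crate below and stays in it. Leave the cup, the pan and the bowl where they stand.

Things in the scene. Friction and masses are not known exactly. Their poses are not given: they have to be found in the camera images.
- guard_edge (a point): middle of the drop point: on the table's straight far edge, at table-top height, mid-width of the guard. The table ends here: its edge runs along world y at this x over the whole table. The guard's place along the edge (y) differs between starts. x points outward, away from the robot, z up.
- flap (a joint): hinge angle (rad) of the yellow guard flap, 180 mm wide (y), 5 mm thick, 0.4 kg. Hinge along y, 14 mm outside the table edge, 12 mm below the table top. 0 = up, leaning 0.3 rad towards the robot, top 85 mm above the table. Grows outward; 0.3 = upright, its balance point: short of it it falls back, beyond it it falls to 3.2, its stop, hanging nearly straight down below the table top. Takes about 1 N near the top.
- flap_lip (a point): centre of the round black lip (10 mm diameter) along the flap's top edge, mid-width, 96 mm from the hinge axis; moves with the flap. With the flap up it stands about 80 mm above the table and 15 mm inside the table edge.
- lid_center (a point): red tub lid with a thin white ring on top: a rigid flat disc, 120 mm in diameter, 14 mm thick, 80 to 180 g, lying flat on the table on the robot's side of the guard; too wide to grasp. The point is its centre, 7 mm above the table as it lies; z is the disc's axis.
- crate: blue open-topped crate, fixed below the table edge, 340 mm (x) by 230 mm (y), 110 mm high, walls and floor 6 mm. Origin at the centre of its underside, 170 mm below the table top; rim 60 mm below the table top. Centred on the guard along y; it starts 10 mm under the table (behind the edge line) and reaches 330 mm beyond the edge.
- cup_center (a point): steel measuring mug, bystander, 84 mm in diameter and 100 mm high with a handle; centre, half-way up.
- pan_center (a point): rectangular aluminium pan, bystander, 120 by 100 mm, 50 mm high; centre, half-way up.
- bowl_center (a point): small steel bowl, bystander, 130 mm in diameter, 60 mm high; centre, half-way up.
Mind the look-alikes: they are no part of the job. What is meant by the part that bears lid_center is not green, and is the smaller of those in its own colour.

How it is judged:
On the way, in this order (a step that is already met when the one before it is completed fails the run):
1. the guard flap is folded down (joint above 2.7 rad) while the lid is still on the table (value of joint flap above 2.7 rad and height (world z) of lid_center above 0 m), for 0.1 s.
2. the lid is in the crate (x of lid_center in the frame of crate between -0.165 and 0.165 m and y of lid_center in the frame of crate between -0.11 and 0.11 m and z of lid_center in the frame of crate between 0 and 0.09 m), for 0.2 s.
At the end, for the whole second after the job is handed in: The lid rests in the crate (its centre between the walls and at least 20 mm below the rim, slower than 0.03 m/s), the guard flap hangs down (above 2.7 rad), and cup, pan and bowl are each within 30 mm of where they started (all of step 2 and value of joint flap above 2.7 rad and linear speed of lid below 0.03 m/s and distance of each of cup_center, pan_center, bowl_center from where it was at the start of the episode below 0.03 m); the robot touches nothing.
It fails at once if a bystander (cup, pan or bowl) is moved by more than 30 mm (distance of any of cup_center, pan_center, bowl_center from where it was at the start of the episode above 0.03 m).
It also fails if it takes over 50 s, if anything falls off the work surface, if the arm or the gripper's body presses on something with over 40 N, if the wrist force passes 120 N, or if a joint passes its speed limit or range.

## Working session

There is one attempt and no reset: what is moved stays moved. The work goes in short steps, Python scripts to look and compute and a tool call to move; the robot and the scene stay as the last step left them, time stands still between calls to the robot, and variables do not carry over. Pictures are saved under pics/ and viewed, at most 10 in all, crops included, and the job is handed in when it is done.

Besides the shell and the picture viewer there is one more tool, called after "Emit:" as name([rows], argument=value, ...), one row to a line, values as JSON. carry_out: Moves the arm, as the interface text tells. Its arguments: {"type":"object","properties":{"increments":{"type":"array","items":{"type":"array"}}},"required":["increments"]}

```bash
mkdir -p pics; cat > h.py <<'E'
import numpy as np, cv2
from station import monitor, vision, job
def snap(n,f):
    im=vision.camera(n); cv2.imwrite('pics/'+f,im); return im
def plane(n,uv,z):
    I=vision.camera_info(n);K=np.array(I['K']);T=np.array(I['extrinsics'])
    d=T[:3,:3]@np.linalg.inv(K)@[uv[0],uv[1],1]; o=T[:3,3]
    return o+d*(z-o[2])/d[2]
def proj(n,p):
    I=vision.camera_info(n);K=np.array(I['K']);T=np.linalg.inv(np.array(I['extrinsics']))
    c=K@(T[:3,:3]@np.array(p)+T[:3,3]); return c[:2]/c[2]
E
python3 - <<'E'
from h import *
a=snap('top','top0.png'); b=snap('side','side0.png')
print(vision.camera_info('top')); print(vision.camera_info('side'))
s=monitor.read_state(); print(s['t'],s['eef_pos'],np.round(s['orientation'],3))
E
```

```text
{'K': array([[399.26861827,   0.        , 284.58740285],
       [  0.        , 399.26861827, 216.63977017],
       [  0.        ,   0.        ,   1.        ]]), 'extrinsics': array([[ 0.02699311, -0.9925705 ,  0.11863886,  0.45194561],
       [-0.99955471, -0.02529014,  0.01583664, -0.00806978],
       [-0.01271859, -0.11901351, -0.99281117,  1.16822142],
       [ 0.        ,  0.        ,  0.        ,  1.        ]])}
{'K': array([[516.70147124,   0.        , 282.07723896],
       [  0.        , 516.70147124, 207.51287733],
       [  0.        ,   0.        ,   1.        ]]), 'extrinsics': array([[ 0.87150215, -0.26887743,  0.41010844, -0.12198347],
       [-0.49036287, -0.48687567,  0.72283909, -1.28053998],
       [ 0.00531671, -0.83105777, -0.55616069,  0.97691888],
       [ 0.        ,  0.        ,  0.        ,  1.        ]])}
0.1 [ 0.21287317 -0.58709063  0.24354805] [[-0.94  -0.341 -0.001]
 [-0.341  0.94   0.002]
 [ 0.     0.002 -1.   ]]
```

View pics/top0.png

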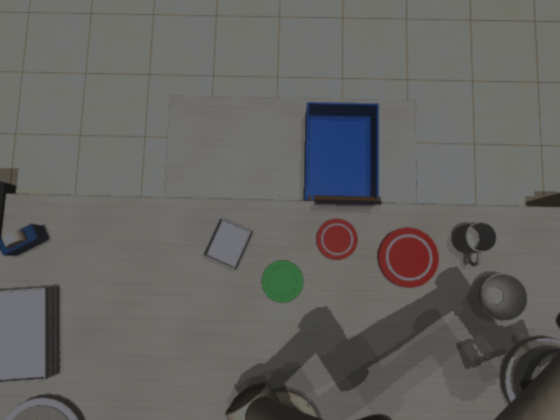

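View pics/side0.png

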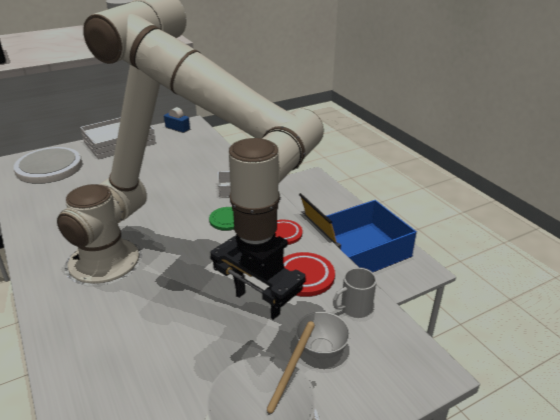

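The top view shows three possible lids: small red at (337,239), large red at (409,257) and green at (282,281). The task rules out green and asks for the smaller of its colour, so I choose (337,239). The guard is at about (347,201), the crate at (341,150), the pan at (229,243), the cup at (480,237) and the bowl at (501,297).

```bash
python3 - <<'E'
from h import *
im=cv2.imread('pics/top0.png'); hsv=cv2.cvtColor(im,cv2.COLOR_BGR2HSV)
m=(((hsv[...,0]<8)|(hsv[...,0]>172))&(hsv[...,1]>130)).astype('uint8')
m=cv2.morphologyEx(m,cv2.MORPH_CLOSE,np.ones((7,7)))
n,l,st,c=cv2.connectedComponentsWithStats(m)
for i in range(1,n):
    if st[i,4]>200: print('red',st[i],plane('top',c[i],.014), [plane('top',(st[i,0],c[i][1]),.014)[1]-plane('top',(st[i,0]+st[i,2],c[i][1]),.014)[1]])
print('edge',[plane('top',u,0) for u in [(200,196),(290,199),(440,204.5),(500,206)]])
print('lip',[plane('top',u,.08) for u in [(314,203),(381,203)]])
print('crate rim',[plane('top',u,-.06) for u in [(305,103),(378,103)]])
print('pan',[plane('top',u,.05) for u in [(225,219),(253,235),(238,269),(205,254)]])
print('cup',[plane('top',u,.1) for u in [(466,237),(495,237),(480,222)]], 'bowl',[plane('top',u,.06) for u in [(480,297),(526,297)]])
cv2.imwrite('pics/c1.png',cv2.resize(im[180:310,200:460],None,fx=3,fy=3,interpolation=cv2.INTER_CUBIC))
E
```

```text
red [ 317  219   40   40 1256] [ 0.52915957 -0.14118647  0.014     ] [np.float64(0.115284128254256)]
red [ 378  228   60   59 2765] [ 0.48194105 -0.34624484  0.014     ] [np.float64(0.17121582092216614)]
edge [array([0.64692941, 0.26370057, 0.        ]), array([ 0.64456263, -0.00404406,  0.        ]), array([ 0.63916887, -0.44575397,  0.        ]), array([ 0.63910962, -0.62092157,  0.        ])]
lip [array([ 0.62186756, -0.07067115,  0.08      ]), array([ 0.62647182, -0.25457214,  0.08      ])]
crate rim [array([ 0.96715513, -0.04399467, -0.06      ]), array([ 0.97221123, -0.27725634, -0.06      ])]
pan [array([0.57457229, 0.1778411 , 0.05      ]), array([0.53139945, 0.09705145, 0.05      ]), array([0.43564673, 0.13535391, 0.05      ]), array([0.4747048, 0.2294566, 0.05     ])]
cup [array([ 0.53731383, -0.47549602,  0.1       ]), array([ 0.53931812, -0.55218943,  0.1       ]), array([ 0.57847596, -0.51377787,  0.1       ])] bowl [array([ 0.37836323, -0.52639539,  0.06      ]), array([ 0.38183266, -0.65022958,  0.06      ])]
```

View pics/c1.png

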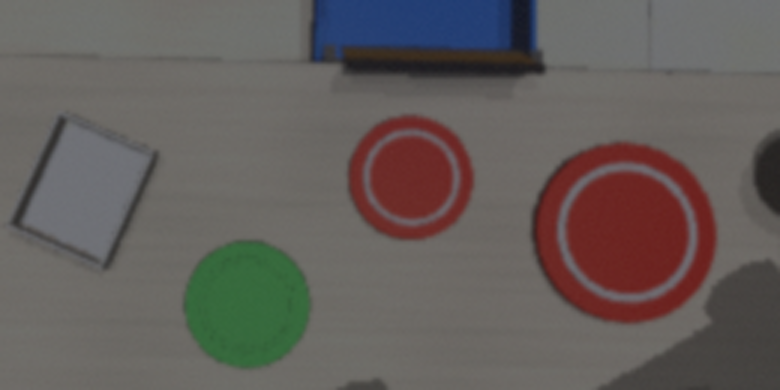

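The crop confirms the smaller red disc with a white ring at crop (411,177). It's about 118 mm across, centred at (0.529, -0.141). The table edge is at x≈0.642, and the guard and crate at y≈-0.161.

Emit:
carry_out([
  [[0,0,-2.5],10,0],
  [[0,0,-2.5],10,0],
  [[-2.5,4.3,0],0,0],
  [[-3.4,4.3,0],0,0],
  [[-3.4,4.3,0],0,0],
  [[-3.4,4.3,0],0,0],
  [[-3.4,4.3,0],0,0],
  [[-3.4,4.3,0],0,0],
  [[-3.4,4.3,0],0,0],
  [[-3.4,4.3,0],0,0],
  [[-3.4,4.3,0],0,0],
  [[-3.4,4,0],0,0],
])

```text
t: 1.6
eef_pos: [0.5453, -0.1592, 0.2943]
orientation: [[-1.0, 0.001, -0.001], [0.001, 1.0, 0.0], [0.001, 0.0, -1.0]]
ft_force: [0.2, -0.9, -0.0]
opening: 0.0005
grasp_force: 0.0
```

Emit:
carry_out([
  [[0,0,5],0,0],
  [[0,0,5],0,0],
  [[0,0,5],0,0],
  [[0,0,4],0,0],
  [[0,0,2.4],0,0],
  [[-2.5,0,0],0,0],
  [[-1.5,0,0],0,0],
  [[-1.5,0,0],0,0],
  [[-1.5,0,0],0,0],
  [[-1.5,0,0],0,0],
  [[-1.5,0,0],0,0],
  [[-1.5,0,0],0,0],
])

```text
t: 3.1
eef_pos: [0.6596, -0.1611, 0.0799]
orientation: [[-1.0, 0.001, -0.001], [0.001, 1.0, 0.0], [0.001, 0.0, -1.0]]
ft_force: [-0.6, -0.1, -0.0]
opening: 0.0006
grasp_force: 0.0
```

Emit:
carry_out([
  [[-1.5,0,0],0,0],
  [[-1.5,0,0],0,0],
  [[0,0,0],0,0],
  [[0,0,0],0,0],
  [[0,0,0],0,0],
])

```text
t: 3.72
eef_pos: [0.6889, -0.1612, 0.0805]
orientation: [[-1.0, 0.001, -0.001], [0.001, 1.0, 0.0], [0.001, 0.0, -1.0]]
ft_force: [0.0, -0.2, 0.2]
opening: 0.0002
grasp_force: 0.0
```

```bash
python3 - <<'E'
from h import *
snap('side','side1.png'); snap('top','top1.png')
E
```

```text
(no output)
```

View pics/side1.png

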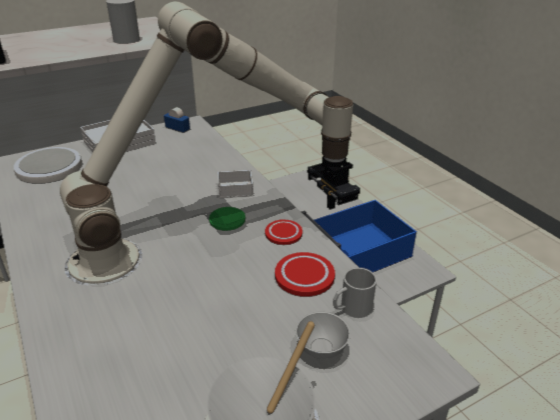

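The yellow guard no longer stands at the edge, near (330,220), so it's down. The small lid is untouched at (284,231).

```bash
python3 - <<'E'
from h import *
for n,f in(('side','side1.png'),('top','top1.png')):
    im=cv2.imread('pics/'+f); hsv=cv2.cvtColor(im,cv2.COLOR_BGR2HSV)
    m=(((hsv[...,0]<8)|(hsv[...,0]>172))&(hsv[...,1]>130)).astype('uint8')
    m=cv2.morphologyEx(m,cv2.MORPH_CLOSE,np.ones((7,7)))
    k,l,st,c=cv2.connectedComponentsWithStats(m)
    for i in range(1,k):
        if st[i,4]>200: print(n,st[i],plane(n,c[i],.012))
E
```

```text
side [265 220  37  25 732] [ 0.5263126  -0.14664348  0.012     ]
side [ 275  252   60   44 2089] [ 0.47971244 -0.34972074  0.012     ]
top [ 316  219   41   40 1270] [ 0.52939041 -0.14097125  0.012     ]
top [ 378  228   60   59 2758] [ 0.4820935  -0.34679933  0.012     ]
```

Emit:
carry_out([
  [[0,0,-3],0,60],
  [[0,0,-3],0,60],
  [[4.5,0.4,0],0,60],
  [[4.5,0.4,0],0,60],
  [[4.5,0.4,0],0,60],
  [[4.5,0.4,0],0,60],
  [[4.5,0.4,0],0,60],
  [[4.4,0,0],0,60],
  [[0,0,3],0,60],
  [[0,0,3],0,60],
  [[0,0,0],0,60],
])

```text
t: 5.2
eef_pos: [0.4189, -0.1409, 0.0795]
orientation: [[-1.0, 0.002, -0.004], [0.002, 1.0, -0.0], [0.004, -0.0, -1.0]]
ft_force: [-0.5, -0.4, 0.3]
opening: 0.0521
grasp_force: 0.0
```

Emit:
carry_out([
  [[0,0,2.5],0,60],
  [[0,0,2],0,60],
  [[0,0,0.6],0,60],
  [[0,0,0],0,60],
  [[-2,0,0],0,60],
  [[-1.5,0,0],0,60],
  [[-1.5,0,0],0,60],
  [[-1.5,0,0],0,60],
  [[-2,0,0],0,60],
])

```text
t: 6.32
eef_pos: [0.5057, -0.141, 0.0295]
orientation: [[-1.0, 0.002, -0.002], [0.002, 1.0, 0.0], [0.002, 0.0, -1.0]]
ft_force: [-1.0, -0.7, 1.1]
opening: 0.0521
grasp_force: 0.7
```

```bash
python3 - <<'E'
from h import *
im=snap('side','side2.png'); cv2.imwrite('pics/c2.png',cv2.resize(im[150:330,180:430],None,fx=3,fy=3))
E
```

```text
(no output)
```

View pics/c2.png

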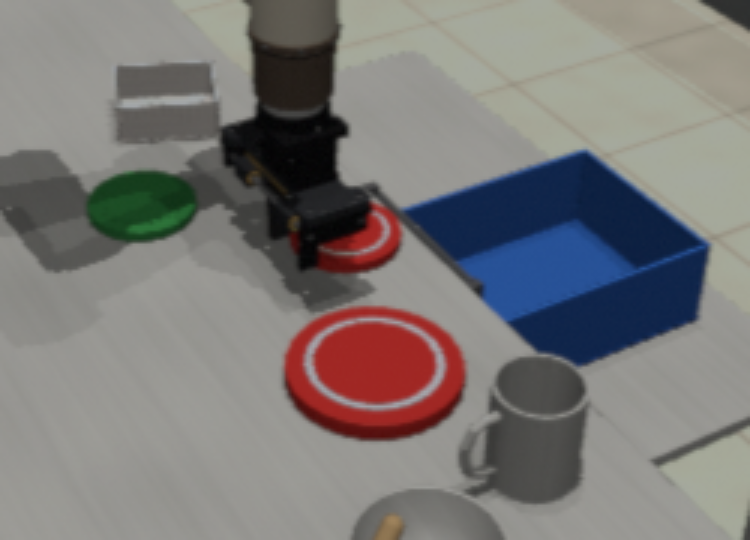

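The lid sits flat between the two fingers at crop (350,235), moving ahead of them. The guard is folded, with only its base strip showing at (430,240). I'll push it on and over the edge.

Emit:
carry_out([
  [[-2,0,0],0,60],
  [[-2.5,-0.2,0],0,60],
  [[-3,-0.3,0],0,60],
  [[-3.5,-0.3,0],0,60],
  [[-3.5,-0.3,0],0,60],
  [[-3.5,-0.3,0],0,60],
  [[-2.5,0,0],0,60],
  [[0,0,0],0,60],
  [[0,0,-4],0,60],
  [[2,0,-5],0,60],
  [[4,0,-5],0,60],
  [[4,0,-2],0,60],
])

```text
t: 7.88
eef_pos: [0.6108, -0.1551, 0.1916]
orientation: [[-1.0, 0.001, 0.005], [0.001, 1.0, -0.0], [-0.005, -0.0, -1.0]]
ft_force: [0.4, 0.3, -0.3]
opening: 0.052
grasp_force: 0.0
```

Emit:
carry_out([
  [[5,0,0],0,60],
  [[5,0,0],0,60],
  [[5,0,0],0,60],
  [[0,0,0],0,60],
  [[0,0,0],0,60],
  [[0,0,0],0,60],
])

```text
t: 8.62
eef_pos: [0.4623, -0.1548, 0.1883]
orientation: [[-1.0, 0.001, 0.001], [0.001, 1.0, 0.0], [-0.001, 0.0, -1.0]]
ft_force: [-0.0, -0.1, 0.2]
opening: 0.0527
grasp_force: 0.0
```

```bash
python3 - <<'E'
from h import *
snap('side','side3.png'); im=snap('top','top3.png')
print(monitor.read_state()['t'])
cv2.imwrite('pics/c3.png',np.hstack([cv2.resize(im[80:320,200:540],(400,282)),cv2.resize(cv2.imread('pics/side3.png')[150:390,200:540],(400,282))]))
E
```

```text
8.725
```

View pics/c3.png

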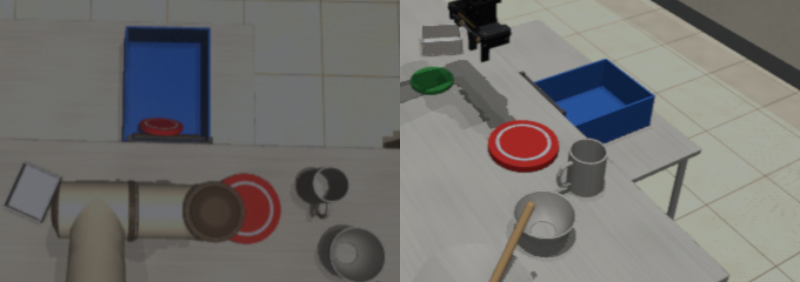

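The lid is in the crate, leaning near the guard at crop (160,127). I'll check its position and that it's at rest.

```bash
python3 - <<'E'
from h import *
for k in range(2):
    im=cv2.imread('pics/top3.png') if k==0 else snap('top','top4.png')
    hsv=cv2.cvtColor(im,cv2.COLOR_BGR2HSV)
    m=(((hsv[...,0]<8)|(hsv[...,0]>172))&(hsv[...,1]>130)).astype('uint8'); m[200:]=0
    m=cv2.morphologyEx(m,cv2.MORPH_CLOSE,np.ones((7,7)))
    b=cv2.boundingRect(m); u=(b[0]+b[2]/2,b[1]+b[3]/2)
    print(b,[plane('top',u,z) for z in(-.15,-.1)], plane('top',(u[0],b[1]),-.16),plane('top',(u[0],b[1]+b[3]),-.08))
cv2.imwrite('pics/c4.png',cv2.resize(im[95:215,270:410],None,fx=4.5,fy=4.5,interpolation=cv2.INTER_CUBIC))
E
```

```text
(320, 181, 35, 15) [array([ 0.70883776, -0.16159454, -0.15      ]), array([ 0.69909387, -0.15577136, -0.1       ])] [ 0.73654501 -0.16246934 -0.16      ] [ 0.67109881 -0.15371324 -0.08      ]
(319, 181, 36, 15) [array([ 0.70879672, -0.15992369, -0.15      ]), array([ 0.69905439, -0.15416389, -0.1       ])] [ 0.73650398 -0.16078199 -0.16      ] [ 0.67105965 -0.1521347  -0.08      ]
```

View pics/c4.png

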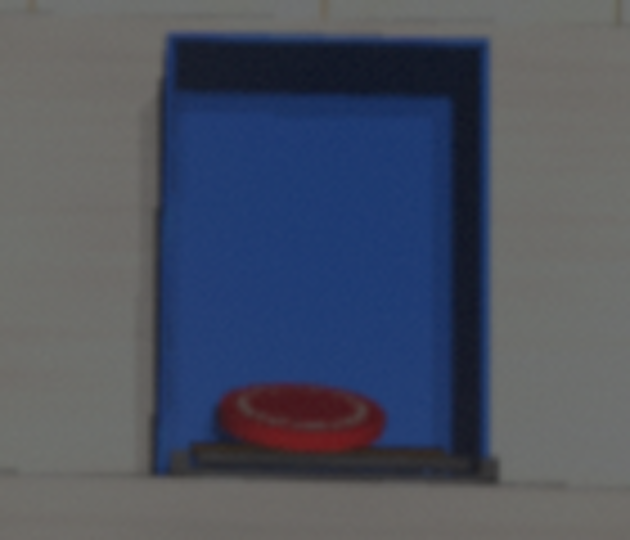

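The lid leans at rest against the hanging guard, inside the crate at crop (300,415). Its centre is about 0.05 m above the crate's base, below the limit. I'll let it settle, then sign off.

Emit:
carry_out([
  [[0,0,0],0,60],
  [[0,0,0],0,60],
  [[0,0,0],0,60],
  [[0,0,0],0,60],
  [[0,0,0],0,60],
  [[0,0,0],0,60],
  [[0,0,0],0,60],
  [[0,0,0],0,60],
])

```text
t: 9.78
eef_pos: [0.4616, -0.1549, 0.1884]
orientation: [[-1.0, 0.001, 0.0], [0.001, 1.0, -0.0], [-0.0, -0.0, -1.0]]
ft_force: [1.4, 0.5, -1.5]
opening: 0.0519
grasp_force: 0.0
```

```bash
python3 - <<'E'
from h import *
im=snap('top','top5.png'); d=cv2.absdiff(im,cv2.imread('pics/top4.png'))[95:205,300:385]; print(d.max(),d.mean())
print(job.sign_off())
E
```

```text
6 0.9192156862745098
the job is handed in; nothing more can be done
None
```

The guard is folded down, the small red lid rests in the blue crate leaning against the hanging guard, the cup, pan and bowl were not touched, and the job is handed in at about 10 s; sign-off returned no verdict.

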